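# Dock the finned tube block and pin it

## Task

Slide the finned aluminium tube block along the bench, without lifting it, into the cooling dock so that its fins run between the dock's fins and it is fully home, its body against the tips of the dock's fins. Then take the steel locking pin (the one with the thick round head) from the white stand and push it straight down through the hole in the dock's bridge and the block's tongue until its collar rests on the bridge, and let go. Leave the other tools in the stand and the other things on the bench where they are.

Things in the scene. Friction and masses are not known exactly. Their poses are not given: they have to be found in the camera images.
- block: Loose aluminium tube block, 0.5 kg; sliding it takes 3 to 7 N. Solid body 60 (x) x 98 (y) x 40 mm high, dark tube wells on top, three white-capped tubes reaching 54 mm. Five fins stick out of its front (+x) face, and its flat sides run on along the outer fins to x = +70. Origin: centre of the body's underside (rear face x = -30, front face +30; centre of mass about +13 mm).
- block_eye (a point): Centre of the 16 mm vertical hole in the block's middle fin (tongue), at the tongue's top, 34 mm up, 65 mm ahead (+x) of the block's origin; block axes. Tongue: 26 mm wide, 60 long, tapered nose. Other fins: 7 mm thick, 52 long, tapered tips, at y = +-27.5 and +-45.5 mm. All span 11 to 34 mm above the bench.
- dock: Cooling dock, fixed. Mouth to its -x: the block enters along +x, its x along the dock's. Four upright fins, 7 mm thick, 36 mm high, tapered tips at x = -35 mm, y = +-18.5 and +-36.5 mm. White fan housing behind: x = 36 to 146, 130 wide, 68 mm high. Origin: on the bench under the pin hole. Block home: its origin at dock x = -65, y = 0 mm, its front face against the fin tips.
- dock_hole (a point): Centre of the 15 mm pin hole in the dock's bridge plate, at the bridge's top, 48 mm above the bench; dock axes. The bridge is 8 mm thick, over the fins from x = -17 to +17 mm, y = +-58. A 16 mm hole in the 8 mm base plate lies below. Fins have about 2 mm play on each side; tapered tips find their gaps if the block comes within 6 mm sideways and nearly square.
- pin: Loose steel pin, 0.12 kg, upright in one of the stand's holes: shaft 10 mm diameter, 46 long, conical foot; collar 24 mm diameter, 4 thick; plain round head 20 mm diameter, 40 tall (50 to 90 mm above the origin: grip here). Origin: centre of the foot's end, z up. In the stand it is 4 mm above the bench; pushed home in the dock (collar on the bridge) 2 mm.
- stand: White plastic tool stand fixed to the bench, 150 (x) by 52 (y) by 50 mm high, with three 14 mm holes in a row along its x at -50, 0 and +50 mm. Origin: centre of its underside; z up.
- pestle: Leave alone: slim white plastic pestle with a ball end, 94 mm tall, standing in another hole of the stand. Origin at its foot.
- probe: Leave alone: grey probe with a flat 34 x 12 mm grip, 76 mm tall, standing in another hole of the stand. Origin at its foot.
- tipbox_a: Leave alone: orange tip box with clear lid, 82 x 120 x 67 mm, near side of the bench to the left. Origin: centre of underside.
- wash_bottle: Leave alone: white wash bottle with red cap and spout, 60 mm diameter, 163 mm tall, spout reaching 53 mm along its x. Origin: centre of underside.
- jar: Leave alone: black jar 100 mm diameter, 150 mm tall, to the left. Origin: centre of underside.
Things that resemble listed ones, but are neither listed nor needed, are in the scene too. What is shaped like the pin but black or brown is not meant.

How it is judged:
On the way, in this order (a step that is already met when the one before it is completed fails the run):
1. the block is fully home between the dock's fins (x of block_eye in the frame of dock between -0.004 and 0.004 m and y of block_eye in the frame of dock between -0.004 and 0.004 m and angle between the x axis of block and the x axis of dock, either way round below 0.07 rad and height (world z) of block below 0.004 m), for 0.2 s.
2. the pin is pushed down through bridge and tongue, the block still home (all of step 1 and horizontal distance between pin and dock_hole below 0.004 m and height (world z) of pin below 0.006 m and angle between pin's own z axis and vertical below 0.12 rad), for 0.2 s.
At the end, for the whole second after the job is handed in: Block on the bench and home: its tongue hole within 4 mm of the dock's pin axis along and across, square within 4 degrees. Pin within 4 mm of the hole's axis, upright within 7 degrees, its foot under 6 mm above the bench (collar on the bridge). Both at rest (all of step 2 and linear speed of each of pin, block below 0.02 m/s); the robot touches nothing.
It fails at once if the block is lifted more than 15 mm off the bench or tipped over 15 degrees (height (world z) of block above 0.015 m or angle between block's own z axis and vertical above 0.26 rad).
It fails at once if one of the other tools is taken from the stand or shifted more than 20 mm (distance of any of pestle, probe from where it was at the start of the episode above 0.02 m).
It fails at once if a bystander on the bench is shifted more than 30 mm or knocked over (distance of any of tipbox_a, wash_bottle, jar from where it was at the start of the episode above 0.03 m or angle between any of tipbox_a, wash_bottle, jar's own z axis and vertical above 0.4 rad).
It also fails if it takes over 72 s, if anything falls off the work surface, if the arm or the gripper's body presses on something with over 40 N, if the wrist force passes 120 N, or if a joint passes its speed limit or range.

## Robot

A 6-joint arm with a two-finger parallel gripper is mounted at the origin on the work surface. World frame = base frame: x ahead of the robot, y to its left, z up, the work surface at z = 0. Lengths are in m, angles in rad, forces in N, time in s.
With the tool pointing down it reaches from about 0.35 to 0.775 m from the base axis. Payload 7.3 kg.
Tool frame: the origin (TCP) lies between the finger pads; the fingertips stand 17 mm ahead of it and the grasp point (between the pads) lies 2 mm behind it; z points along the fingers, y is the line along which they close (so a half turn about z gives the same grasp; the last joint's range is limited). The gripper opens to 92 mm and grips with 3 to 60 N. Pads are 19 mm wide; open, the fingers measure 130 mm over their backs; the gripper's body (75 mm by 190 mm) begins 47 mm behind the grasp point.
Start: joints at [0.962, 0.342, 1.524, -0, 1.275, -0.146], TCP at [0.234, 0.47, 0.244] pointing down, gripper open.
Joint ranges: [-2.53, 2.53], [-0.77, 2.02], [0.04, 2.7], [-1, 4.14], [0.28, 2.66], [-3.11, 3.11]. Speed limits (rad/s): [2.57, 2.57, 3.14, 3.14, 3.14, 3.14].

## Interface

Orientations are given as [roll, pitch, yaw] about the fixed x, y, z axes, in that order (R = Rz(yaw) Ry(pitch) Rx(roll)).
In Python, from cell import robot, optics gives the robot as it stands.
- The arm moves only by the tool play_rows, never from a script. Its argument "rows" is a list of rows, each a list of 7 numbers: the shift along the tool's x, y, z in cm, then the turn, a rotation vector about the tool's x, y, z in rad, then the opening, from 0 (shut) to 1 (fully open). In form: [[tx, ty, tz, wx, wy, wz, grip], ...]. A call has 1 to 20 rows; each row is the pose to reach, as a shift and turn from the pose commanded when the call began, along the tool's axes at that moment; what a row does not reach only later rows make up. A row lasts 1/10 s, in which the tool goes at most 50 mm and 8.59 degrees, less where a joint would pass 70% of its speed; a pose out of reach is approached as far as the arm can. A call with a gripper value outside its range is refused whole. The fingers move at their own pace and stop on an object; "squeeze" is the grip in N (left out, the last holds). Time passes only in rows, so rows that repeat a pose let the fingers close. It gives the time, the measured TCP pose, the force, the opening and the grip force at its end, in the units of the state.
- robot.observe(): the state, without advancing time (a new reading comes with each control period).
- optics.read_camera(name): name is "scene" or "top" or "wrist"; returns (picture, depth): 420x560x3 uint8, red, green, blue; 420x560 float32, m along the optical axis (not along the pixel's ray), 0 where there is no reading.
- optics.camera_model(name): a dict with "fx", "fy", "cx", "cy" (pixels), "origin" and "rotation" of the camera in the world; the wrist camera has in their place "tool_from_camera" (4x4, takes a point from camera to tool coordinates, whose origin is the TCP and whose axes are the flange's). Camera axes: x right, y up, looking along -z (the intrinsics and any distortion apply to the point x, -y, -z); pixel columns grow to the right and rows downward; lengths in m; the calibration is good to about 2 mm. A picture is of the moment at which its call begins: read the wrist's pose just before it. camera_model takes no time and is no camera call.
- robot.hand_in(): hands the job in; it is judged then, once.
The state is a dict: "time": time; "qpos": joint angles; "qvel": joint speeds; "joint_efforts": joint torques, N m; "tool_pos": TCP position; "tool_rot": TCP orientation; "contact_force": force on the tool from outside, world axes, zero at the start; "torque": the same for the moment, N m; "opening": finger opening in m; "grip_force": force on a finger pad.
Only numpy, scipy, OpenCV 4.12 (cv2) and the standard library are available. Lean on these libraries where they do the work, as an engineer would, in place of code of your own. Each camera call takes 0.05 s, during which the arm holds its last target. There are 200 camera calls.

## Working session

There is one attempt and no reset: what is moved stays moved. The work goes in short steps, Python scripts to look and compute and a tool call to move; the robot and the scene stay as the last step left them, time stands still between calls to the robot, and variables do not carry over. Pictures are saved under pics/ and viewed, at most 10 in all, crops included, and the job is handed in when it is done.

Besides the shell and the picture viewer there is one more tool, called after "Call:" as name(argument=value, ...) on one line, values as JSON. play_rows: Moves the arm, as the interface text tells. Its arguments: {"type":"object","properties":{"rows":{"type":"array"},"squeeze":{"type":"number"}},"required":["rows"]}

```bash
ls; mkdir -p pics; cat > h.py <<'E'
import numpy as np, cv2, sys
from cell import robot, optics
from scipy.spatial.transform import Rotation as R
def cam(name):
    m=optics.camera_model(name); s=robot.observe()
    if 'tool_from_camera' in m:
        T=np.array(m['tool_from_camera']); Rt=R.from_euler('xyz',s['tool_rot']).as_matrix()
        Rc=Rt@T[:3,:3]; o=Rt@T[:3,3]+np.array(s['tool_pos'])
    else: o=np.array(m['origin']); Rc=np.array(m['rotation'])
    im,d=optics.read_camera(name)
    return dict(m=m,o=o,R=Rc,im=im,d=d)
def cloud(c):
    m=c['m']; d=c['d']; v,u=np.mgrid[:d.shape[0],:d.shape[1]]
    P=np.stack([(u-m['cx'])/m['fx']*d,-(v-m['cy'])/m['fy']*d,-d],-1)@c['R'].T+c['o']
    P[d==0]=np.nan; return P
def ray(c,u,v,z):
    m=c['m']; r=c['R']@np.array([(u-m['cx'])/m['fx'],-(v-m['cy'])/m['fy'],-1]); return c['o']+r*(z-c['o'][2])/r[2]
def save(c,name): cv2.imwrite('pics/'+name,cv2.cvtColor(c['im'],cv2.COLOR_RGB2BGR)) 
E
python3 - <<'E'
from h import *
for n in ['scene','top']:
    c=cam(n); save(c,n+'0.png'); np.savez(n+'0.npz',P=cloud(c),im=c['im']); print(n,{k:(np.round(v,3).tolist()) if not isinstance(v,str) else v for k,v in c['m'].items()})
print(robot.observe())
E
```

```text
picsTraceback (most recent call last):
  File "<stdin>", line 3, in <module>
  File "h.py", line 14, in cloud
    P=np.stack([(u-m['cx'])/m['fx']*d,-(v-m['cy'])/m['fy']*d,-d],-1)@c['R'].T+c['o']
      ~~~~~~~~~~~~~~~~~~~~~~~~~~~~~~~~~~~~~~~~~~~~~~~~~~~~~~~~~~~~~~~~~~~~~~~^~~~~~~
ValueError: operands could not be broadcast together with shapes (420,560) (3,)
```

View pics/scene0.png

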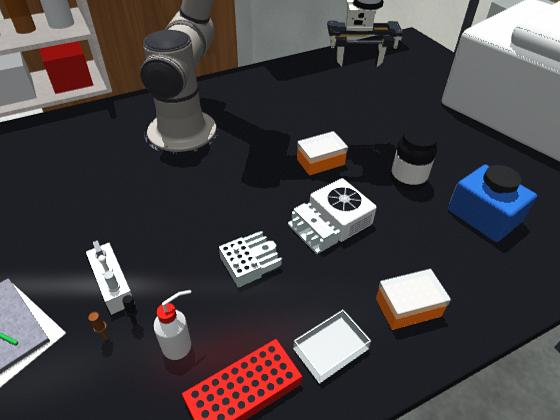

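The scene view shows the block at about (250,258), the dock at (335,215) and the stand at (107,277). A black and a brown look-alike stand beside it at (130,305) and (97,322).

```bash
python3 - <<'E'
from h import *
for n in ['top','scene','wrist']: print(n,optics.camera_model(n))
print(robot.observe())
E
```

```text
top {'fx': 459.0261753080112, 'fy': 459.0261753080112, 'cx': 285.580033506915, 'cy': 205.09773959246843, 'origin': array([0.35181102, 0.06990259, 1.34399508]), 'rotation': array([ 0.12466174, -0.00413152, -1.56307179])}
scene {'fx': 450.25435599505397, 'fy': 450.25435599505397, 'cx': 277.59815133507396, 'cy': 206.29680729131925, 'origin': array([ 1.17164413, -0.2667279 ,  0.83600667]), 'rotation': array([ 0.78198176, -0.01049125,  1.10087574])}
wrist {'fx': 293.6509199118368, 'fy': 293.6509199118368, 'cx': 279.12896351724277, 'cy': 207.26586227439373, 'tool_from_camera': array([[ 8.22635905e-04,  9.58296480e-01,  2.85774702e-01,
         7.79793535e-02],
       [ 9.99999429e-01, -9.83107100e-04,  4.18065829e-04,
         6.20186032e-04],
       [ 6.81578151e-04,  2.85774195e-01, -9.58296742e-01,
        -1.41471774e-01],
       [ 0.00000000e+00,  0.00000000e+00,  0.00000000e+00,
         1.00000000e+00]])}
{'time': 0.05, 'qpos': array([ 9.61976976e-01,  3.42699836e-01,  1.52500577e+00, -2.96605991e-06,
        1.27541203e+00, -1.46027726e-01]), 'qvel': array([ 0.00021455,  0.00022306, -0.00026845,  0.00025166, -0.0008141 ,
        0.00161491]), 'joint_efforts': array([ 2.11347353e-03, -4.32424343e+01, -2.44996727e+01,  7.20452308e-02,
        5.24292444e-02, -3.82869621e-05]), 'tool_pos': array([0.23415872, 0.46946218, 0.24306076]), 'tool_rot': array([-3.14008349e+00, -2.19092981e-04,  2.67880173e+00]), 'contact_force': array([0.10971639, 0.51516834, 0.33817657]), 'torque': array([ 0.01548181, -0.00387045, -0.00967967]), 'grip_force': 0.0, 'opening': 0.09175182360039937}
```

```bash
sed -i "s/Rc=np.array(m\['rotation'\])/Rc=R.from_euler('xyz',m['rotation']).as_matrix()/" h.py
python3 - <<'E'
from h import *
for n in ['scene','top']:
    c=cam(n); save(c,n+'0.png'); P=cloud(c); np.savez(n+'0.npz',P=P,im=c['im'])
    print(n, np.round(P[330:332:1,60],3), np.isnan(P).mean())
    if n=='scene':
        for u,v in [(250,250),(345,200),(107,270),(100,250),(130,300),(172,340)]: print(u,v,np.round(P[v,u],3))
E
```

```text
scene [[ 0.559 -0.442  0.005]
 [ 0.56  -0.443  0.003]] 0.004064625850340136
250 250 [ 0.568 -0.021  0.04 ]
345 200 [0.547 0.245 0.066]
107 270 [ 0.493 -0.321  0.054]
100 250 [ 0.453 -0.321  0.078]
130 300 [ 0.614 -0.295  0.088]
172 340 [ 0.727 -0.248  0.081]
top [[0.24  0.432 0.578]
 [0.239 0.432 0.578]] 0.003983843537414966
```

View pics/top0.png

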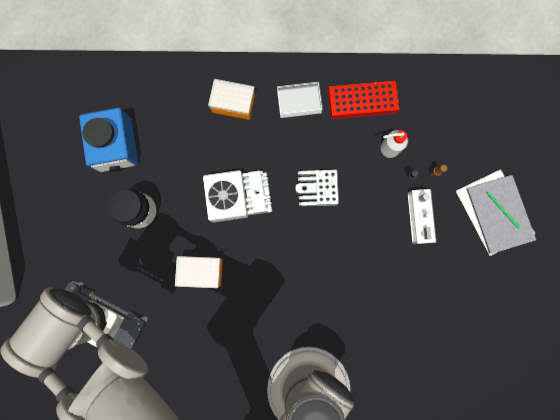

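The top view shows the dock at (238,194) with its mouth to the right, the block at (320,188) with its fins toward the dock, and the stand at (422,216). The stand holds three tools, at about (421,197), (424,213) and (427,232). Next I measure the poses and enlarge the stand.

```bash
cat >> h.py <<'E'
def rect(P,lo,hi,zlo,zhi):
    m=(P[...,0]>lo[0])&(P[...,0]<hi[0])&(P[...,1]>lo[1])&(P[...,1]<hi[1])&(P[...,2]>zlo)&(P[...,2]<zhi)
    q=P[m]; r=cv2.minAreaRect((q[:,:2]*1000).astype(np.float32)); return q,r
E
python3 - <<'E'
from h import *
for n in ['top','scene']:
    f=np.load(n+'0.npz'); P=f['P']; print(n)
    B=((.45,-.12),(.68,.11))
    for nm,a in dict(block=(*B,.036,.045),blockall=(*B,.02,.045),caps=(*B,.048,.06),housing=((.4,.12),(.7,.4),.064,.072),bridge=((.4,.08),(.7,.25),.045,.052),stand=((.38,-.4),(.6,-.24),.046,.054),tools=((.38,-.4),(.6,-.24),.058,.2)).items():
        q,r=rect(P,*a); print(nm,len(q),np.round(q.mean(0)*1000,1),np.round(r[0],1),np.round(r[1],1),round(r[2],2))
    m=(P[...,0]>.38)&(P[...,0]<.66)&(P[...,1]>-.4)&(P[...,1]<-.24)&(P[...,2]>.058)
    k,l,st,ce=cv2.connectedComponentsWithStats(m.astype(np.uint8))
    for i in range(1,k):
        if st[i,4]>8: print(st[i],np.round(P[l==i].mean(0),3),'ztop',P[l==i][:,2].max().round(3),f['im'][l==i].mean(0).round())
a=cv2.imread('pics/top0.png')[175:255,395:450]; b=cv2.imread('pics/scene0.png')[225:345,70:150]
a=cv2.resize(a,None,fx=7,fy=7,interpolation=2)[:560]; b=cv2.resize(b,(373,560),interpolation=2)
cv2.imwrite('pics/crop1.png',np.hstack([a,b]))
E
```

```text
top
block 645 [566.7 -46.1  39.8] [566.9 -22.6] [ 98.4 118.3] 3.18
blockall 1024 [566.2 -30.5  36.7] [567.7 -22.7] [ 98.9 118.2] 2.14
caps 62 [581.1 -51.   54.1] [578.2 -42.6] [55.2 50.4] 63.11
housing 1300 [536.9 239.3  67.1] [538.1 239.2] [128. 108.] 8.48
bridge 381 [550.4 150.7  48.1] [542.5 191.9] [123.5 121.2] 8.58
stand 672 [ 486.4 -322.3   50.1] [ 505.2 -323.4] [189.   54.2] 3.98
tools 214 [ 494.3 -319.1   81.7] [ 511.5 -318.6] [186.  37.] 11.29
[436 165  11   9  73] [ 0.615 -0.369  0.082] ztop 0.095 [127.  82.  42.]
[410 170   8   9  50] [ 0.6   -0.291  0.084] ztop 0.094 [62. 62. 64.]
[419 194  11   9  66] [ 0.534 -0.318  0.086] ztop 0.099 [179. 183. 181.]
[423 212   8   6  38] [ 0.485 -0.323  0.088] ztop 0.099 [218. 218. 213.]
[424 227   7  13  79] [ 0.436 -0.326  0.077] ztop 0.088 [161. 161. 160.]
scene
block 789 [574.3 -50.6  38.6] [572.2 -39.3] [101.   82.8] 1.06
blockall 1719 [576.4 -27.   33.6] [571.2 -20. ] [101.2 120.6] 2.19
caps 91 [585.4 -49.4  52. ] [581.6 -40.6] [52.4 53.4] 64.0
housing 931 [543.7 239.5  65.5] [543.3 239.4] [123.2 105. ] 9.46
bridge 478 [561.8 162.3  47.1] [553.  186.6] [126.8 107.7] 8.69
stand 1017 [ 495.2 -322.3   48.9] [ 488.3 -322.5] [154.3  51.9] 4.09
tools 351 [ 504.5 -321.    80.3] [ 511.8 -320.2] [182.4  25.8] 9.2
[ 93 241  15  29 180] [ 0.467 -0.324  0.079] ztop 0.098 [158. 162. 165.]
[104 271  14  18 166] [ 0.543 -0.318  0.082] ztop 0.096 [144. 149. 152.]
[124 294  12  18 168] [ 0.612 -0.297  0.079] ztop 0.09 [25. 25. 28.]
[ 87 313  16  16 178] [ 0.623 -0.366  0.079] ztop 0.091 [95. 56. 30.]
```

View pics/crop1.png

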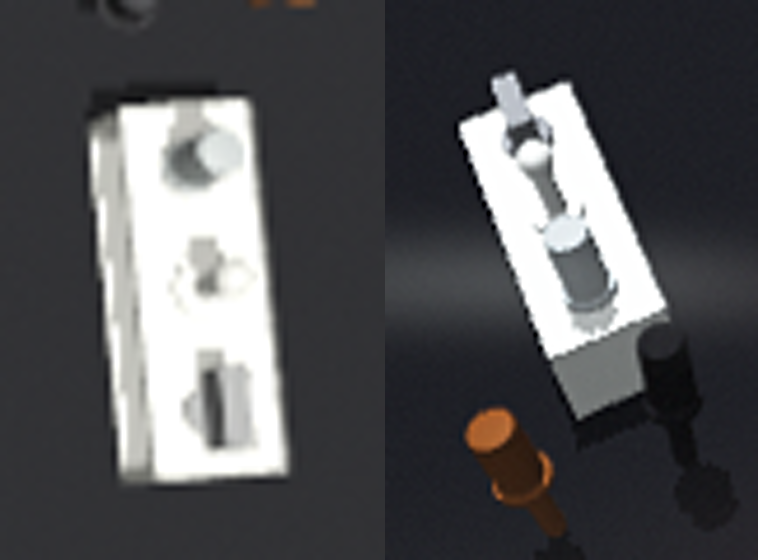

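The steel pin is the grey cylinder with a round, thick head and collar in the stand's +x end hole, at top (424,196) and scene (111,280). The white ball at top (427,213) is the pestle, and the flat grip at (427,232) is the probe. The black (414,174) and brown (441,170) look-alikes stand off the stand. Next I move over the block for a wrist view.

Call:
play_rows(rows=[[-48.8,-24.8,-5.7,0,0,-0.506,1],[-48.8,-24.8,-5.7,0,0,-0.506,1],[-48.8,-24.8,-5.7,0,0,-0.506,1],[-48.8,-24.8,-5.7,0,0,-0.506,1],[-48.8,-24.8,-5.7,0,0,-0.506,1],[-48.8,-24.8,-5.7,0,0,-0.506,1],[-48.8,-24.8,-5.7,0,0,-0.506,1],[-48.8,-24.8,-5.7,0,0,-0.506,1],[-48.8,-24.8,-5.7,0,0,-0.506,1],[-48.8,-24.8,-5.7,0,0,-0.506,1],[-48.8,-24.8,-5.7,0,0,-0.506,1],[-48.8,-24.8,-5.7,0,0,-0.506,1],[-48.8,-24.8,-5.7,0,0,-0.506,1],[-48.8,-24.8,-5.7,0,0,-0.506,1],[-48.8,-24.8,-5.7,0,0,-0.506,1],[-48.8,-24.8,-5.7,0,0,-0.506,1]])

```text
time: 1.75
tool_pos: [0.5597, 0.0312, 0.3009]
tool_rot: [3.141, -0.0, -3.097]
contact_force: [-0.3, -0.4, 0.2]
opening: 0.0915
grip_force: 0.0
```

```bash
python3 - <<'E'
from h import *
s=robot.observe(); print(s['tool_pos'],s['tool_rot'],s['qpos'].round(2))
c=cam('wrist'); save(c,'w1.png'); P=cloud(c); np.savez('w1.npz',P=P,im=c['im'],o=c['o'],R=c['R'])
B=((.45,-.12),(.68,.11))
for nm,a in dict(block=(*B,.037,.044),fins=(*B,.031,.0365),blockall=(*B,.028,.044),caps=(*B,.05,.06),housing=((.4,.12),(.7,.4),.064,.072),bridge=((.4,.08),(.7,.25),.045,.052),bench=((.45,-.15),(.6,-.1),-.1,.1)).items():
    q,r=rect(P,*a); print(nm,len(q),np.round(q.mean(0)*1000,1),np.round(r[0],1),np.round(r[1],1),round(r[2],2))
E
```

```text
[0.55969968 0.03123277 0.30086527] [ 3.14136260e+00 -4.22412502e-05 -3.09667321e+00] [-0.08  0.37  1.32  0.    1.45 -1.7 ]
block 2687 [567.1 -47.7  40.5] [570.7 -48.2] [97.1 60.3] 2.59
fins 1451 [567.5   7.4  34.3] [568.7  10.6] [99.1 60.5] 4.0
blockall 4192 [567.3 -27.9  38.2] [570.1 -18.8] [ 98.2 119.4] 2.3
caps 267 [582.1 -47.6  54.3] [579.7 -38.8] [53.9 54.1] 66.18
housing 7895 [537.5 241.2  66.9] [540.7 242.6] [127.4 107.9] 8.65
bridge 2286 [550.  156.   48.4] [545.5 195.1] [125.7 121.1] 8.66
bench 3505 [ 5.212e+02 -1.250e+02  5.000e-01] [ 525. -125.] [149.8  50. ] 0.01
```

View pics/w1.png

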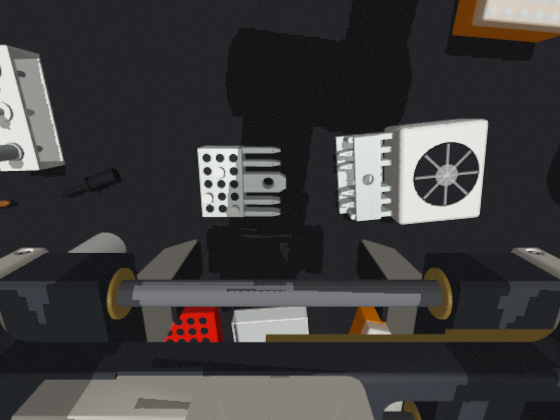

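The wrist view shows the block at (240,182) with its tongue hole at (268,182), and the dock's pin hole at (368,180) with the housing at (445,172). I'll refine both holes and yaws.

```bash
cat > hole.py <<'E'
from h import *
def hole(c,u,v,z,w=9):
    g=c['im'][v-w:v+w+1,u-w:u+w+1].mean(2).astype(np.float32)
    t=(g.min()+np.median(g))/2; m=(g<t).astype(np.uint8)
    k,l,st,ce=cv2.connectedComponentsWithStats(m)
    i=max(range(1,k),key=lambda i:st[i,4]/(1+np.hypot(*(ce[i]-w))))
    wt=np.where(l==i,np.median(g)-g,0); yy,xx=np.mgrid[:2*w+1,:2*w+1]
    p=(u-w+(wt*xx).sum()/wt.sum(), v-w+(wt*yy).sum()/wt.sum())
    return p,st[i,4],ray(c,*p,z)
E
python3 - <<'E'
from hole import *
f=np.load('w1.npz'); c=dict(m=optics.camera_model('wrist'),im=f['im'],o=f['o'],R=f['R'])
print(hole(c,268,182,.034)); print(hole(c,368,180,.048))
P=f['P']
# yaw of housing & block edges by depth masks
for nm,lo,hi,z0,z1 in [('housing',(.4,.12),(.7,.4),.06,.072),('body',(.45,-.12),(.68,.11),.037,.045)]:
    m=((P[...,0]>lo[0])&(P[...,0]<hi[0])&(P[...,1]>lo[1])&(P[...,1]<hi[1])&(P[...,2]>z0)&(P[...,2]<z1))
    q=P[m][:,:2]*1000
    for ax in (0,1):
        o=1-ax; b=np.round(q[:,o]/3)
        for fn in (np.min,np.max):
            ks=np.unique(b); pts=np.array([[k*3,fn(q[b==k][:,ax])] for k in ks])
            lo_,hi_=np.percentile(pts[:,0],[25,75]); pts=pts[(pts[:,0]>lo_)&(pts[:,0]<hi_)]
            a=np.polyfit(*pts.T,1); print(nm,'axis',ax,fn.__name__,'slope deg',np.degrees(np.arctan(a[0])).round(2),'at mean',np.polyval(a,pts[:,0].mean()).round(1))
E
```

```text
((np.float64(267.8129264315152), np.float64(181.27119504914154)), np.int32(65), array([0.56609082, 0.01636496, 0.034     ]))
((np.float64(367.1628326155397), np.float64(179.3957633472947)), np.int32(71), array([0.554434  , 0.15194371, 0.048     ]))
housing axis 0 min slope deg -8.51 at mean 475.7
housing axis 0 max slope deg -8.66 at mean 604.4
housing axis 1 min slope deg 8.76 at mean 187.4
housing axis 1 max slope deg 8.4 at mean 296.5
body axis 0 min slope deg -2.46 at mean 522.2
body axis 0 max slope deg -3.09 at mean 618.8
body axis 1 min slope deg 8.95 at mean -76.4
body axis 1 max slope deg 2.94 at mean -18.5
```

Call:
play_rows(rows=[[-0.62,-8.0,5,0,0,0,1],[-0.62,-8.0,12,0,0,0,1],[-0.62,-8.0,17,0,0,0,1],[-0.62,-8.0,22,0,0,0,1],[-0.62,-8.0,22,0,0,0,1],[-0.62,-8.0,22,0,0,0,1],[-0.62,-8.0,22,0,0,0,1]])

```text
time: 2.5
tool_pos: [0.5702, -0.0491, 0.0815]
tool_rot: [3.141, -0.0, -3.098]
contact_force: [0.1, -0.1, 1.2]
opening: 0.092
grip_force: 0.0
```

Call:
play_rows(rows=[[0,0,1.5,0,0,0,1],[0,0,2.6,0,0,0,1],[0,0,2.85,0,0,0,1],[0,0,2.85,0,0,0,1],[0,0,2.85,0,0,0,1],[0,0,2.85,0,0,0,0.55],[0,0,2.85,0,0,0,0.55],[0,0,2.85,0,0,0,0.55],[0,0,2.85,0,0,0,0.55],[0,0,2.85,0,0,0,0.55],[0,0,2.85,0,0,0,0.55],[0,0,2.85,0,0,0,0.55],[0,0,2.85,0,0,0,0.55]], squeeze=20)

```text
time: 3.8
tool_pos: [0.57, -0.0496, 0.0523]
tool_rot: [3.142, 0.0, -3.098]
contact_force: [-1.0, 0.2, 0.0]
opening: 0.0596
grip_force: 20.0
```

Call:
play_rows(rows=[[0,0,0,0,0,0,0.5],[-0.1,0.7,0,0,0,-0.01,0.5],[-0.2,1.5,0,0,0,-0.02,0.5],[-0.3,2.3,0,0,0,-0.035,0.5],[-0.4,3.1,0,0,0,-0.05,0.5],[-0.5,4.0,0,0,0,-0.065,0.5],[-0.6,4.9,0,0,0,-0.08,0.5],[-0.7,5.8,0,0,0,-0.095,0.5],[-0.76,6.7,0,0,0,-0.106,0.5],[-0.81,7.28,0,0,0,-0.1065,0.5],[-0.81,7.28,0,0,0,-0.1065,0.5],[-0.81,7.28,0,0,0,-0.1065,0.5]], squeeze=30)

```text
time: 5.0
tool_pos: [0.5749, 0.0245, 0.0523]
tool_rot: [3.14, 0.0, -2.992]
contact_force: [-0.3, 3.8, 1.9]
opening: 0.0592
grip_force: 30.0
```

```bash
python3 - <<'E'
from h import *
s=robot.observe(); print(s['tool_pos'],s['tool_rot'],s['opening'])
for n in ('wrist','top','scene'):
    c=cam(n); P=cloud(c); im=c['im']; np.savez(n+'2.npz',P=P,im=im,o=c['o'],R=c['R'])
    if n=='wrist': w=im
    elif n=='scene': t=im[190:290,200:340]
out=np.hstack([w[:,:420],cv2.resize(t,(380,420))]) if 0 else np.vstack([w[:300],cv2.resize(t,(392,280),interpolation=2)[:, :].__class__((280,560,3),np.uint8)*0]) 
out[300:580,:392]=cv2.resize(t,(392,280),interpolation=2)
cv2.imwrite('pics/w2.png',out[...,::-1])
E
```

```text
[0.5748951  0.02449956 0.05225789] [ 3.14020912e+00  2.84545972e-04 -2.99184788e+00] 0.059209079855422446
```

View pics/w2.png

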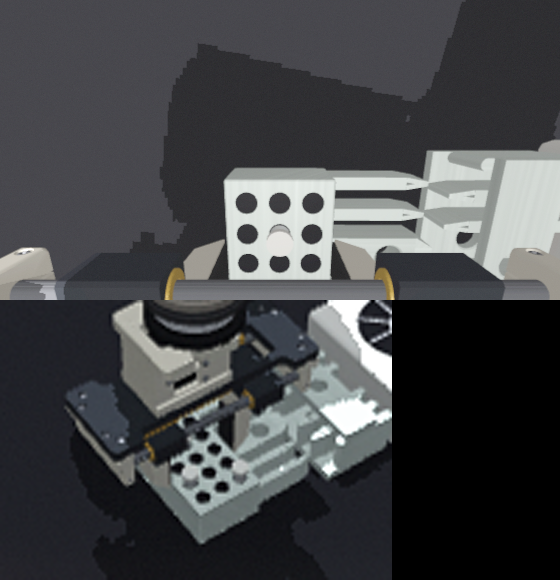

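```bash
python3 - <<'E'
from h import *
f=np.load('wrist2.npz'); P=f['P'].copy(); 
d=np.array([-.1495,.9888,0]); e=np.array([-.9888,-.1495,0]); q=P-np.array([.5544,.1519,0])
X=q@d*1000; Y=q@e*1000; Z=P[...,2]*1000
for x0 in (-90,-80,-70,-60,-50,-33,-28,-23):
    m=(abs(X-x0)<1.5)&(Z>27)&(Z<38)&(Y>-5)&(Y<60)
    y=np.sort(Y[m]); 
    if len(y)==0: print(x0,'none'); continue
    g=np.split(y,np.where(np.diff(y)>2.5)[0]+1); print(x0,[(a[0].round(1),a[-1].round(1)) for a in g], Z[m].mean().round(1))
m=(Z>38)&(Z<43)&(X<-90)&(X>-175)&(abs(Y)<65); print('bodyX',np.percentile(X[m],[1,99]),'Ymax',np.percentile(Y[m],[99.5]))
E
```

```text
-90 [(np.float64(7.6), np.float64(10.5)), (np.float64(21.0), np.float64(28.4)), (np.float64(39.3), np.float64(46.2))] 33.5
-80 [(np.float64(4.2), np.float64(10.5)), (np.float64(21.1), np.float64(28.4)), (np.float64(39.3), np.float64(46.3))] 33.6
-70 [(np.float64(-3.5), np.float64(10.4)), (np.float64(21.0), np.float64(28.3)), (np.float64(39.4), np.float64(46.3))] 33.8
-60 [(np.float64(3.6), np.float64(10.6)), (np.float64(21.2), np.float64(28.4)), (np.float64(39.4), np.float64(46.3))] 33.6
-50 [(np.float64(1.0), np.float64(10.6)), (np.float64(22.4), np.float64(26.9)), (np.float64(40.4), np.float64(44.9))] 33.7
-33 [(np.float64(16.5), np.float64(19.9)), (np.float64(34.2), np.float64(37.9))] 33.1
-28 [(np.float64(15.4), np.float64(20.7)), (np.float64(33.6), np.float64(38.9))] 34.6
-23 [(np.float64(14.7), np.float64(21.5)), (np.float64(33.0), np.float64(39.4)), (np.float64(51.1), np.float64(57.0))] 33.8
bodyX [-157.63937884  -98.43486179] Ymax [46.01289904]
```

Call:
play_rows(rows=[[0.24,0,0,0,0,0,0.5],[0.24,0.4,0,0,0,0,0.5],[0.24,0.8,0,0,0,0,0.5],[0.24,1.2,0,0,0,0,0.5],[0.24,1.6,0,0,0,0,0.5],[0.24,2.0,0,0,0,0,0.5],[0.24,2.0,0,0,0,0,0.5]])

```text
time: 5.85
tool_pos: [0.5694, 0.0437, 0.0522]
tool_rot: [3.141, -0.0, -2.991]
contact_force: [-0.4, 0.7, 1.5]
opening: 0.0597
grip_force: 30.0
```

Call:
play_rows(rows=[[0,0.4,0,0,0,0,0.5],[0,0.8,0,0,0,0,0.5],[0,1.2,0,0,0,0,0.5],[0,1.6,0,0,0,0,0.5],[0,1.6,0,0,0,0,0.5]])

```text
time: 6.35
tool_pos: [0.567, 0.0596, 0.0522]
tool_rot: [3.141, 0.0, -2.992]
contact_force: [0.1, 0.9, 1.6]
opening: 0.059
grip_force: 30.0
```

Call:
play_rows(rows=[[0,0,0,0,0,0,1],[0,0,0,0,0,0,1],[0,0,0,0,0,0,1],[0,0,0,0,0,0,1],[0,0,-2,0,0,0,1],[0,0,-5,0,0,0,1],[-0.1,-2,-6,0,0,0,0],[-0.1,-7,-6,0,0,0,0],[-0.1,-7.5,-6,0,0,0,0],[-0.1,-7.5,-4,0,0,0,0],[-0.1,-7.5,0,0,0,0,0],[-0.1,-7.5,2,0,0,0,0],[-0.1,-7.5,2,0,0,0,0],[-0.1,-7.5,2,0,0,0,0],[-0.1,-7.5,2,0,0,0,0],[-0.1,-7.5,2,0,0,0,0]])

```text
time: 7.95
tool_pos: [0.5803, -0.0153, 0.0337]
tool_rot: [-3.141, 0.003, -2.992]
contact_force: [-0.4, 0.4, 0.4]
opening: 0.0161
grip_force: 0.0
```

```bash
cat > st.py <<'E'
from h import *
def dockf(p):
    q=np.asarray(p)-np.array([.5544,.1519,0]); return np.array([q@[-.1495,.9888,0],q@[-.9888,-.1495,0],q[2]])*1000
if __name__=='__main__':
    s=robot.observe(); print('tcp in dock',dockf(s['tool_pos']).round(1),s['opening'])
    for n in ('wrist','scene'):
        c=cam(n); P=cloud(c); q=P-np.array([.5544,.1519,0]); X=q@[-.1495,.9888,0]*1000; Y=q@[-.9888,-.1495,0]*1000; Z=P[...,2]*1000
        m=(Z>37.5)&(Z<43)&(X<-40)&(X>-160)&(abs(Y)<55); print(n,m.sum(),'bodyX',np.percentile(X[m],[1,50,99]).round(1),'Y',np.percentile(Y[m],[1,99]).round(1))
        np.savez('last_%s.npz'%n,im=c['im'],P=P)
E
python3 st.py
```

```text
tcp in dock [-169.2   -0.6   33.7] 0.016143469732831064
wrist 11553 bodyX [-122.3  -88.6  -63.3] Y [-36.9  48.6]
scene 311 bodyX [-152.5  -91.5  -65.4] Y [-50.3  46.4]
```

Call:
play_rows(rows=[[0,0,0,0,0,0,0],[0,0.6,0,0,0,0,0],[0,1.2,0,0,0,0,0],[0,1.8,0,0,0,0,0],[0,2.4,0,0,0,0,0],[0,2.9,0,0,0,0,0],[0,3.3,0,0,0,0,0],[0,3.7,0,0,0,0,0],[0,4.1,0,0,0,0,0],[0,4.4,0,0,0,0,0],[0,4.7,0,0,0,0,0],[0,4.7,0,0,0,0,0]])

```text
time: 9.25
tool_pos: [0.5723, 0.0316, 0.0322]
tool_rot: [3.141, 0.0, -2.992]
contact_force: [1.0, -1.5, -1.2]
opening: 0.0005
grip_force: 0.5
```

```bash
python3 st.py
```

```text
tcp in dock [-121.6    0.3   32.2] 0.0005373398444993591
wrist 10151 bodyX [-103.   -66.2  -43.8] Y [-32.5  48.6]
scene 289 bodyX [-138.7  -75.4  -45.8] Y [-49.9  24. ]
```

Call:
play_rows(rows=[[0,0.25,0,0,0,0,0],[0,0.45,0,0,0,0,0],[0,0.6,0,0,0,0,0],[0,0.7,0,0,0,0,0],[0,0.75,0,0,0,0,0],[0,0.8,0,0,0,0,0],[0,0.85,0,0,0,0,0],[0,0.85,0,0,0,0,0]])

```text
time: 10.15
tool_pos: [0.5711, 0.0396, 0.0322]
tool_rot: [3.141, 0.0, -2.992]
contact_force: [1.1, -3.1, 0.3]
opening: 0.0002
grip_force: 1.4
```

Call:
play_rows(rows=[[0,0.05,0,0,0,0,0],[0,0.1,0,0,0,0,0],[0,0.1,0,0,0,0,0]])

```text
time: 10.45
tool_pos: [0.571, 0.0403, 0.0322]
tool_rot: [-3.141, 0.0, -2.992]
contact_force: [0.2, -5.2, 1.0]
opening: 0.0003
grip_force: 2.4
```

```bash
python3 st.py
```

```text
tcp in dock [-112.8    0.2   32.2] 0.0002528696318664466
wrist 8829 bodyX [-94.4 -63.2 -40.4] Y [-31.1  48.4]
scene 270 bodyX [-130.7  -68.9  -40.9] Y [-50.4  18.5]
```

Call:
play_rows(rows=[[0,0.05,0,0,0,0,0],[0,0.1,0,0,0,0,0],[0,0.15,0,0,0,0,0],[0,0.15,0,0,0,0,0]])

```text
time: 10.95
tool_pos: [0.571, 0.0405, 0.0324]
tool_rot: [-3.14, 0.0, -2.992]
contact_force: [0.3, -10.7, 1.2]
opening: 0.0003
grip_force: 5.6
```

Call:
play_rows(rows=[[0,0.1,0,0,0,0,0],[0,0.2,0,0,0,0,0],[0,0.2,0,0,0,0,0],[0,0,0,0,0,0,0],[0,-1,0,0,0,0,0],[0,-3,0,0,0,0,0],[0,-3,-5,0,0,0,0],[0,-1,-10,0,0,0,0.7],[0,2,-14,0,0,0,0.7],[0,6,-16,0,0,0,0.7],[0,9,-16,0,0,0,0.7],[0,9,-16,0,0,0,0.7],[0,9,-16,0,0,0,0.7]])

```text
time: 12.25
tool_pos: [0.5567, 0.1316, 0.1919]
tool_rot: [3.141, -0.001, -2.99]
contact_force: [0.4, 0.3, 0.2]
opening: 0.0435
grip_force: 0.0
```

```bash
python3 - <<'E'
from st import *
s=robot.observe(); print(dockf(s['tool_pos']),s['tool_rot'])
c=cam('wrist'); m=c['m']
def proj(p):
    v=c['R'].T@(np.array(p)-c['o']); return m['cx']+m['fx']*v[0]/-v[2], m['cy']-m['fy']*v[1]/-v[2]
u,v=map(int,proj([.5544,.1519,.048])); print(u,v)
np.savez('w3.npz',im=c['im'],d=c['d'],o=c['o'],R=c['R'])
P=cloud(c);q=P-np.array([.5544,.1519,0]); X=q@[-.1495,.9888,0]*1000; Y=q@[-.9888,-.1495,0]*1000; Z=P[...,2]*1000
k=(Z>37.5)&(Z<43)&(X<-25)&(X>-140)&(abs(Y)<58); print(np.percentile(X[k],[1,99]),np.percentile(Y[k],[1,99]))
h=(Z>62)&(X>20)&(X<160); print('housing X',np.percentile(X[h],[1,99]),np.percentile(Y[h],[1,99]))
cv2.imwrite('pics/w3.png',np.hstack([cv2.resize(c['im'][max(v-70,0):v+70,max(u-100,0):u+100],None,fx=3.5,fy=3.5,interpolation=2)])[...,::-1])
E
```

```text
[-20.38335639   0.74372636 191.85703098] [ 3.14115036e+00 -1.00983060e-03 -2.98991397e+00]
298 201
[-93.33315537 -34.52099845] [-46.99539061  47.85063007]
housing X [ 20.48373186 142.66956179] [-44.06877204  62.32163747]
```

View pics/w3.png

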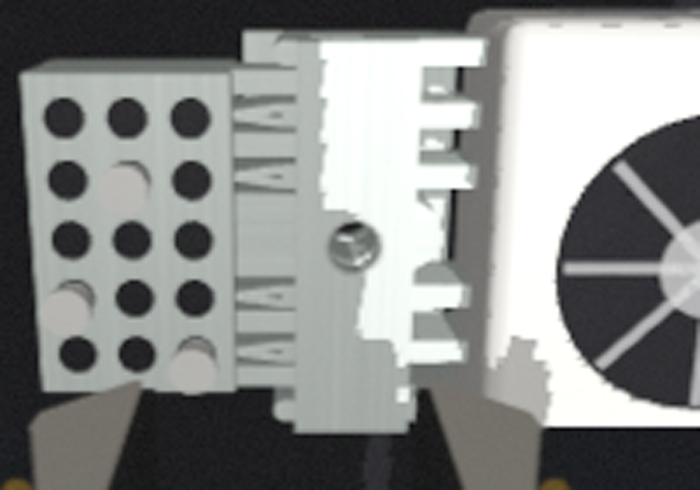

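The block is home: its front face is against the fin tips at crop x≈235, and the pin hole is at crop (354,245), or pixel (299,201). I'll refine the hole and then look at the stand.

```bash
python3 - <<'E'
from st import *
f=np.load('w3.npz'); c=dict(m=optics.camera_model('wrist'),im=f['im'],o=f['o'],R=f['R'])
g=cv2.cvtColor(f['im'],cv2.COLOR_RGB2GRAY)[181:221,279:319]; g=cv2.resize(g,None,fx=8,fy=8,interpolation=2)
ci=cv2.HoughCircles(g,cv2.HOUGH_GRADIENT,1.5,100,param1=80,param2=20,minRadius=35,maxRadius=80); print(ci)
for u,v in [(299.1,201)]+([] if ci is None else [(279+(x+.5)/8-.5,181+(y+.5)/8-.5) for x,y,r in ci[0]]): p=ray(c,u,v,.048); print(u,v,p,dockf(p))
E
```

```text
[[[162.75 164.25  58.1 ]]]
299.1 201 [0.55426283 0.15250292 0.048     ] [6.16675953e-01 4.54971037e-02 4.80000000e+01]
298.90625 201.09375 [0.55438894 0.15232669 0.048     ] [ 0.42356035 -0.05285464 48.        ]
```

Call:
play_rows(rows=[[0,-5,-4,0,0,0,0.7],[0,-10,-4,0,0,0,0.7],[0,-15,-4,0,0,0.02,0.7],[0,-20,-4,0,0,0.03,0.7],[0,-25,-4,0,0,0.04,0.7],[0,-30,-4,0,0,0.05,0.7],[0,-35,-4,0,0,0.08,0.7],[0,-40,-4,0,0,0.08,0.7],[-2.5,-44.5,-4,0,0,0.08,0.7],[-2.5,-44.5,-4,0,0,0.08,0.7],[-2.5,-44.5,-4,0,0,0.08,0.7],[-2.5,-44.5,-4,0,0,0.08,0.7]])

```text
time: 13.5
tool_pos: [0.6475, -0.3057, 0.2311]
tool_rot: [3.14, -0.002, -3.073]
contact_force: [-0.4, -0.1, 0.1]
opening: 0.0641
grip_force: 0.0
```

```bash
cat > pin.py <<'E'
from h import *
c=cam('wrist'); P=cloud(c); Z=P[...,2]
m=(P[...,0]>.40)&(P[...,0]<.58)&(P[...,1]>-.36)&(P[...,1]<-.28)&(Z>.086)
k,l,st,ce=cv2.connectedComponentsWithStats(m.astype(np.uint8))
for i in range(1,k):
    if st[i,4]>15:
        q=P[l==i]; zt=np.median(np.sort(q[:,2])[-len(q)//2:])
        t=(l==i)&(Z>zt-.004); (u,v),r=cv2.minEnclosingCircle(np.argwhere(t)[:,::-1].astype(np.float32))
        print(st[i],'ztop',zt.round(4),'px',(u,v),'mean',P[t].mean(0).round(4),'ray',ray(c,u,v,zt).round(4),'diam mm',np.round(2*r*1000*c['d'][t].mean()/c['m']['fx'],1))
q,r=rect(P,(.38,-.4),(.62,-.24),.046,.053); print('stand',np.round(r[0],1),np.round(r[1],1),r[2])
s=robot.observe(); print(s['tool_pos'],s['tool_rot'])
np.savez('pin.npz',im=c['im'],o=c['o'],R=c['R'],P=P)
cv2.imwrite('pics/pin%d.png'%(s['time']*100),c['im'][...,::-1])
E
python3 pin.py; ls pics
```

```text
[263   6  19  23 335] ztop 0.0975 px (272.0, 16.875) mean [ 0.4888 -0.3215  0.0965] ray [ 0.4895 -0.3215  0.0975] diam mm 17.0
[262  70  22  25 423] ztop 0.095 px (272.5, 81.5) mean [ 0.538  -0.3179  0.0945] ray [ 0.5382 -0.3181  0.095 ] diam mm 20.8
stand [ 511.9 -319.9] [101.2  52.1] 4.125147342681885
[ 0.64767716 -0.30489338  0.23179592] [ 3.14039262e+00 -9.14257877e-04 -3.07209165e+00]
crop1.png
pin1355.png
scene0.png
top0.png
w1.png
w2.png
w3.png
```

Call:
play_rows(rows=[[4,-0.3,3,0,0,0,0.7],[8,-0.5,6,0,0,0,0.7],[11.0,-0.55,9,0,0,0,0.7],[11.0,-0.55,10,0,0,0,0.7],[11.0,-0.55,10,0,0,0,0.7],[11.0,-0.55,10,0,0,0,0.7],[11.0,-0.55,10,0,0,0,0.7]])

```text
time: 14.25
tool_pos: [0.5409, -0.3185, 0.134]
tool_rot: [-3.139, 0.003, -3.071]
contact_force: [-0.5, 0.1, 0.1]
opening: 0.064
grip_force: 0.0
```

```bash
python3 pin.py
```

```text
[267 148  25  26 515] ztop 0.0974 px (279.15679931640625, 160.90237426757812) mean [ 0.4875 -0.3217  0.0964] ray [ 0.4873 -0.3217  0.0974] diam mm 14.9
[265 219  30  31 710] ztop 0.0946 px (279.38983154296875, 235.4025421142578) mean [ 0.5369 -0.3181  0.0941] ray [ 0.5366 -0.318   0.0946] diam mm 19.4
[   59   240   408   180 45587] ztop 0.2269 px (262.5, 400.0) mean [ 0.516  -0.3232  0.2288] ray [ 0.5207 -0.3226  0.2269] diam mm 83.2
stand [ 487.8 -321.7] [150.2  52.2] 4.147850036621094
[ 0.54059661 -0.31852094  0.13372677] [-3.13953826e+00  2.58321367e-03 -3.07068510e+00]
```

Call:
play_rows(rows=[[0.2,0,0,0,0,0,0.7],[0.2,0,0,0,0,0,0.7],[0.2,0,0,0,0,0,0.7]])

```text
time: 14.6
tool_pos: [0.5372, -0.3186, 0.1324]
tool_rot: [-3.141, 0.0, -3.072]
contact_force: [0.1, -0.1, 0.7]
opening: 0.0643
grip_force: 0.0
```

Call:
play_rows(rows=[[0,0.05,2,0,0,0,0.7],[0,0.05,4,0,0,0,0.7],[0,0.05,5.4,0,0,0,0.7],[0,0.05,5.85,0,0,0,0.7],[0,0.05,5.85,0,0,0,0.7],[0,0.05,5.85,0,0,0,0.7],[0,0.05,5.85,0,0,0,0.1],[0,0.05,5.85,0,0,0,0.1],[0,0.05,5.85,0,0,0,0.1],[0,0.05,5.85,0,0,0,0.1],[0,0.05,5.85,0,0,0,0.1],[0,0.05,5.85,0,0,0,0.1],[0,0.05,5.85,0,0,0,0.1],[0,0.05,5.85,0,0,0,0.1],[0,0.05,5.85,0,0,0,0.1]], squeeze=25)

```text
time: 16.1
tool_pos: [0.537, -0.3181, 0.0737]
tool_rot: [-3.142, 0.0, -3.072]
contact_force: [-0.1, 0.1, 0.8]
opening: 0.0194
grip_force: 25.0
```

Call:
play_rows(rows=[[0,0,-3,0,0,0,0.1],[0,0,-7,0,0,0,0.1],[0,0,-11,0,0,0,0.1],[0,2,-12,0,0,0,0.1],[-0.6,6,-12,0,0,0,0.1],[-1.1,10.5,-12,0,0,0,0.1],[-1.6,15,-12,0,0,0,0.1],[-2.1,19.5,-12,0,0,0,0.1],[-2.6,24,-12,0,0,0,0.1],[-3.1,28.5,-12,0,0,0,0.1],[-3.6,33,-12,0,0,0,0.1],[-4.1,37.5,-12,0,0,0,0.1],[-4.5,42,-12,0,0,0,0.1],[-4.8,45,-11.5,0,0,0,0.1],[-5.0,46.5,-10,0,0,0,0.1],[-5.0,46.8,-8,0,0,0,0.1],[-5.0,46.8,-7,0,0,0,0.1],[-5.0,46.8,-7,0,0,0,0.1],[-5.0,46.8,-7,0,0,0,0.1],[-5.0,46.8,-7,0,0,0,0.1]])

```text
time: 18.1
tool_pos: [0.5549, 0.1516, 0.1445]
tool_rot: [3.142, 0.002, -3.073]
contact_force: [0.6, 0.2, -1.6]
opening: 0.0193
grip_force: 25.0
```

```bash
python3 - <<'E'
from st import *
s=robot.observe(); print(s['tool_pos'],s['tool_rot'],s['opening'],dockf(s['tool_pos']))
c=cam('wrist'); d=cam('scene')
P=cloud(c)
m=(np.hypot(P[...,0]-s['tool_pos'][0],P[...,1]-s['tool_pos'][1])<.03)&(P[...,2]>s['tool_pos'][2]+.012)&(P[...,2]<s['tool_pos'][2]+.03)
m[:, :200]=0; m[:,360:]=0
print('head top',m.sum(),P[m].mean(0), np.median(P[m][:,2]))
a=cv2.resize(c['im'][150:330,180:400],(550,450),interpolation=2)
b=cv2.resize(d['im'][150:270,280:346],(247,450),interpolation=2)
cv2.imwrite('pics/ins.png',np.hstack([a,b])[...,::-1])
E
```

```text
[0.55486412 0.15164085 0.14450976] [ 3.14151432e+00  1.51148308e-03 -3.07296676e+00] 0.019317834076338157 [ -0.32563751  -0.42017559 144.50976065]
head top 1083 [0.54916581 0.15219781 0.16454657] 0.1640391676663897
```

View pics/ins.png

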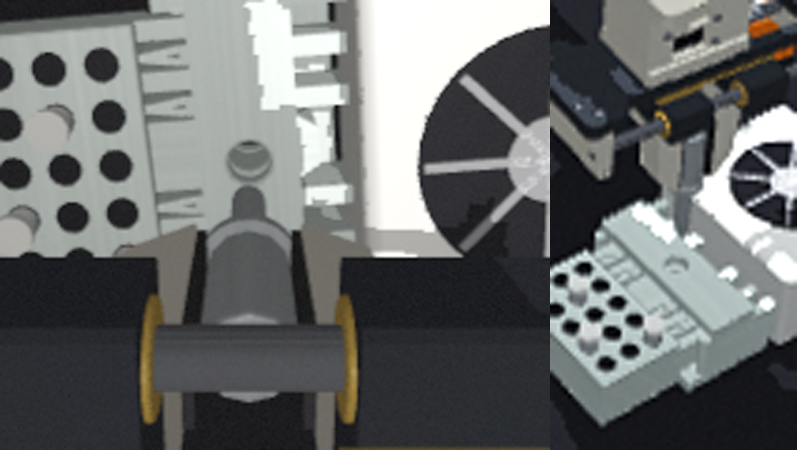

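The wrist crop shows the pin held upright, with its foot at crop (249,188) and the hole at (249,160). I'll check both as rays.

```bash
python3 - <<'E'
from st import *
c=cam('wrist')
s=robot.observe(); print(s['tool_pos'])
print('hole',ray(c,279.5,213.6,.048)); 
for z in (.072,.0745,.077): print('foot upper edge',ray(c,279.5,224.5,z))
E
```

```text
[0.55471999 0.15193828 0.14449722]
hole [0.55381515 0.15288878 0.048     ]
foot upper edge [0.55491777 0.15292881 0.072     ]
foot upper edge [0.55400795 0.15286104 0.0745    ]
foot upper edge [0.55309814 0.15279327 0.077     ]
```

Call:
play_rows(rows=[[0.15,0,0.8,0,0,0,0.1],[0.15,0,1.8,0,0,0,0.1],[0.15,0,2.3,0,0,0,0.1],[0.15,0,2.3,0,0,0,0.1],[0.15,0,2.3,0,0,0,0.1]])

```text
time: 18.75
tool_pos: [0.5527, 0.1522, 0.1204]
tool_rot: [3.142, -0.0, -3.072]
contact_force: [-0.2, -0.5, -1.4]
opening: 0.0192
grip_force: 25.0
```

```bash
python3 - <<'E'
from st import *
s=robot.observe(); print(s['tool_pos'],s['contact_force'])
c=cam('wrist'); d=cam('scene')
a=cv2.resize(c['im'][170:290,210:350],(560,480),interpolation=2)
b=cv2.resize(d['im'][185:245,290:320],(240,480),interpolation=2)
cv2.imwrite('pics/ins2.png',np.hstack([a,b])[...,::-1])
E
```

```text
[0.55273371 0.15217984 0.1204482 ] [-0.20665044 -0.54878377 -1.41701717]
```

View pics/ins2.png

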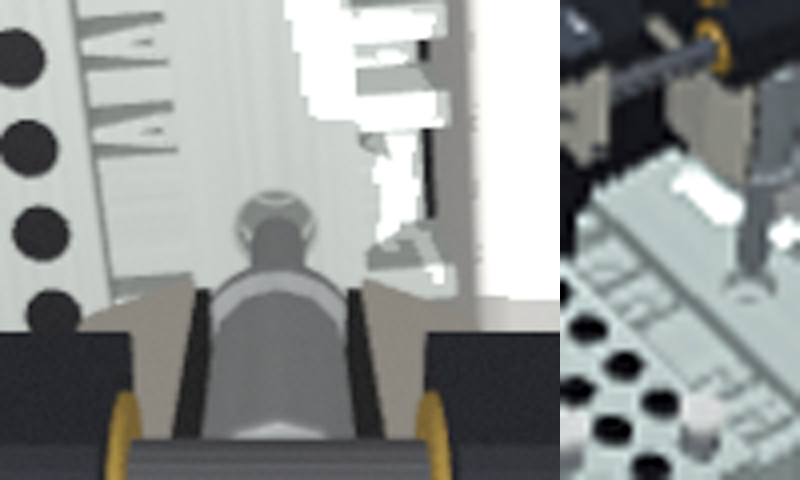

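The foot is at crop (276,231), at the centre of the hole (275,230), so I lower it.

Call:
play_rows(rows=[[0,0,0.5,0,0,0,0.1],[0,0,1.0,0,0,0,0.1],[0,0,1.5,0,0,0,0.1],[0,0,2.0,0,0,0,0.1],[0,0,2.4,0,0,0,0.1],[0,0,2.4,0,0,0,0.1]])

```text
time: 19.45
tool_pos: [0.5524, 0.1521, 0.0959]
tool_rot: [-3.142, -0.001, -3.072]
contact_force: [-0.1, -1.3, -0.6]
opening: 0.0197
grip_force: 25.0
```

Call:
play_rows(rows=[[0,0,0.5,0,0,0,0.1],[0,0,1.0,0,0,0,0.1],[0,0,1.5,0,0,0,0.1],[0,0,2.0,0,0,0,0.1],[0,0,2.3,0,0,0,0.1],[0,0,2.3,0,0,0,0.1]])

```text
time: 20.05
tool_pos: [0.5525, 0.1521, 0.0731]
tool_rot: [3.142, -0.001, -3.072]
contact_force: [-0.3, -0.1, -1.2]
opening: 0.0195
grip_force: 25.0
```

Call:
play_rows(rows=[[0,0,0.1,0,0,0,0.1],[0,0,0.2,0,0,0,0.1],[0,0,0.25,0,0,0,0.1],[0,0,0.25,0,0,0,0.1]])

```text
time: 20.45
tool_pos: [0.553, 0.1522, 0.0717]
tool_rot: [3.142, 0.001, -3.072]
contact_force: [-1.5, -0.6, 2.9]
opening: 0.0196
grip_force: 25.0
```

Call:
play_rows(rows=[[0,0,0,0,0,0,0.5],[0,0,0,0,0,0,0.5],[0,0,0,0,0,0,0.6],[0,0,0,0,0,0,0.6],[0,0,-2,0,0,0,0.6],[0,0,-6,0,0,0,0.6],[0,0,-10,0,0,0,0.6],[0,0,-12,0,0,0,0.6],[0,0,-12,0,0,0,0.6],[0,0,-12,0,0,0,0.6]])

```text
time: 21.45
tool_pos: [0.5525, 0.1522, 0.1909]
tool_rot: [3.141, -0.0, -3.072]
contact_force: [-0.6, -0.3, -0.3]
opening: 0.055
grip_force: 0.0
```

```bash
python3 - <<'E'
from st import *
s=robot.observe(); print(s['tool_pos'],s['contact_force'])
c=cam('wrist'); P=cloud(c); q=P-np.array([.5544,.1523,0]); X=q@[-.1495,.9888,0]*1000; Y=q@[-.9888,-.1495,0]*1000; Z=P[...,2]*1000
m=(Z>80)&(Z<100)&(np.hypot(X,Y)<25); print('head',m.sum(),np.median(Z[m]),X[m].mean(),Y[m].mean())
t=m&(Z>np.median(Z[m])-3); (u,v),r=cv2.minEnclosingCircle(np.argwhere(t)[:,::-1].astype(np.float32)); print(dockf(ray(c,u,v,.092)),r)
k=(Z>37.5)&(Z<43)&(X<-25)&(X>-140)&(abs(Y)<58); print(np.percentile(X[k],[1,99]),np.percentile(Y[k],[1,99]))
cv2.imwrite('pics/end.png',c['im'][...,::-1])
E
```

```text
[0.55253182 0.15218326 0.19089651] [-0.59653621 -0.27075964 -0.33826451]
head 447 92.14677482498743 1.2468370092566892 2.2664248366141493
[ 1.42662708  1.23047201 92.        ] 11.283903121948242
[-93.57110757 -34.72211104] [-45.22749429  48.01183479]
```

View pics/end.png

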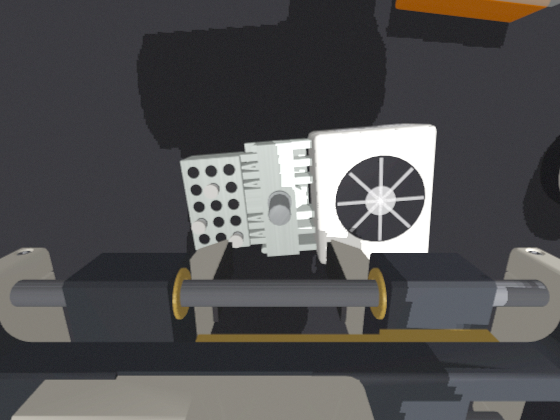

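The pin stands in the bridge at (280,207) with its head top at 92 mm, which puts the foot at 2 mm and the collar on the bridge. The block is still home, so I'm handing in.

```bash
python3 -c "
from cell import robot; print(robot.hand_in())"
```

```text
the job is handed in; nothing more can be done
None
```

I handed the job in, with no verdict returned: the block is fully home in the dock, and the steel pin is down through the bridge and tongue with its collar resting on the bridge, released. The last image put the pin's foot about 2 mm above the bench and its head within about 2 mm of the hole's axis; robot time was about 21.5 s of the 72 s allowed.

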